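Pack the last rusk into its tube with the tamper

TASK

Drop the loose round rusk into the part-filled clear tube in the packing stand, then press the whole stuck stack down with the long wooden tamper until it sits firmly on the bottom: a firm, steady push of about 2 kg once it stops, never as much as 4 kg, or the rusks crack. Take the tamper out again and stand it upright on the table, and leave the other tools where they are.

Things in the scene. Friction and masses are not known exactly. Their poses are not given: they have to be found in the camera images.
- rusk: the one loose rusk: hard-baked tan round lying flat on the table, 44 mm diameter, 18 mm thick, edges rounded by 4 mm (upright side from 4 to 14 mm), about 20 g. Origin: centre of its underside, z up. Grip it across its width in any direction; it stands a firm grip.
- tamper: turned beech tamper standing upright, 138 mm tall, about 140 g: flat round foot 40 mm diameter (0 to 20 mm up), stem 22 mm, straight round handle 30 mm diameter from 78 to 132 mm above the foot's face, two thin dark rings on it; grip it about 108 mm up. Origin: centre of the foot's flat face, z up along the handle. The wide-headed stamps near it are shorter.
- tube: the part-filled open tube of clear plastic, 47 mm bore, 51 mm outside, 145 mm long, fixed upright in a wooden packing stand (block 45 mm high, 90 x 310 mm). Origin: centre of its lower end, 26 mm above the table; z up. Two like tubes stand in the same row 95 mm apart: one empty, one full with a metal cap 4 mm above the rims; any of the three wells may hold it.
- tube_mouth (a point): centre of that tube's open rim, 171 mm above the table. The rusk drops freely down the bore; the tamper's foot has 3.5 mm to spare all round. At the tube's foot, out of sight, lies a card cushion 2 to 24 mm thick, so the depth at which the rusks bottom out is not known beforehand and shows only by feel.
- stack_top (a point): centre of the top face of the four like rusks (72 mm in all) already in the tube, which stick part-way down: 19 to 59 mm below the rim at the start, 12 to 30 mm above where they will rest on the cushion. They move as one; pushing them takes 5 to 8 N all the way, and they stay where they are pushed to; on the cushion they are firm (it gives about 1 mm).
- seal: bystander: wooden dough stamp, 60 mm round head down, turned handle, 94 mm tall. Origin: centre of its underside.
- small_seal: bystander: dark wooden mushroom-shaped stamp, 50 mm head down, 57 mm tall. Origin: centre of its underside.
- cutter: bystander: steel tube dough cutter, 53 mm diameter, 65 mm tall, open at both ends, standing. Origin: centre of its underside.
- shaker: bystander: glass flour shaker with steel cap, 54 mm diameter, 105 mm tall. Origin: centre of its underside.
- palette_knife: bystander: palette knife with black handle lying flat on the left of the table, 240 mm long. Origin: its middle.

How it is judged:
By the outcome, as a careful person would: the job done as asked, in the order asked, and still so for the second after the job is handed in, with the robot touching nothing.
It also fails if it takes over 72 s, if anything falls off the work surface, if the arm or the gripper's body presses on something with over 40 N, if the wrist force passes 120 N, or if a joint passes its speed limit or range.

ROBOT

A 6-joint arm with a two-finger parallel gripper is mounted at the origin on the work surface. World frame = base frame: x ahead of the robot, y to its left, z up, the work surface at z = 0. Lengths are in m, angles in rad, forces in N, time in s.
With the tool pointing down it reaches from about 0.375 to 0.825 m from the base axis. Payload 5.5 kg.
Tool frame: the origin (TCP) lies at the very end of the fingers, on their centre line; the grasp point (between the pads) lies grip_point_offset behind it (grip_point_offset is the distance from the TCP to the grasp point, in m); z points along the fingers, y is the line along which they close (so a half turn about z gives the same grasp; the last joint's range is limited). The gripper opens to 85 mm and grips with 20 to 120 N. Pads are 22 mm wide; open, the fingers measure 114 mm over their backs; the gripper's body (76 mm by 85 mm) begins 54 mm behind the grasp point. The pads swing forward as they close: fully open they stand 13 mm farther back than shut.
Start: joints at [1.167, 0.314, -0.047, 1.21, 0, 1.571], TCP at [0.236, 0.552, 0.231] pointing down, gripper open.
Joint ranges: [-2.67, 2.67], [-0.69, 1.73], [-1.03, 1.25], [-2.08, 2.16], [-1.42, 1.45], [-3.14, 3.14]. Speed limits (rad/s): [2.39, 2.39, 3.01, 3.14, 3.14, 3.14].

INTERFACE

Orientations are given as a 3x3 rotation matrix whose columns are the frame's x, y, z axes.
In Python, from rig import observe, get_image, finish_job, grip_point_offset gives the robot as it stands. The module is installed in compiled form; this text tells all that it offers.
- The arm moves only by the tool play_rows, never from a script. Its argument "commands" is a list of rows, each a list of 2 entries, a list of its own where there are three numbers: the shift along the tool's x, y, z in units of 0.2 m (1.0 is 0.2 m), then the turn, a rotation vector about the tool's x, y, z in units of pi rad (1.0 is pi rad). A call has exactly 10 rows; each row is the pose to reach, as a shift and turn from the pose commanded when the call began, along the tool's axes at that moment, turning the shorter way round; what a row does not reach only later rows make up. A row lasts 1/8 s, in which the tool goes at most 62.5 mm and 10.7 degrees, less where a joint would pass 70% of its speed; a pose out of reach is approached as far as the arm can. A call with a number of a shift or a turn outside -1 to 1 is refused whole. A call with a gripper value outside its range is refused whole. "claw" is the closure, from 0 (fully open) to 1 (shut), set as the call begins (left out, the last holds). The fingers move at their own pace and stop on an object; "force" is the grip in N (left out, the last holds). Time passes only in rows, so rows that repeat a pose let the fingers close, or fill a call up. It gives the time, the measured TCP pose, the force, the opening and the grip force at its end, in the units of the state.
- observe(): the state, without advancing time (a new reading comes with each control period).
- get_image(name): name is "scene" or "top" or "wrist"; returns a dict with "image" (480x640x3 uint8, red, green, blue), "mtx" (3x3 intrinsics, pixels), "dist_coeffs" ([k1, k2, p1, p2, k3] as OpenCV has them; the pictures are not rectified), "rvec" (rotation vector, rad) and "tvec" (3), from world to camera coordinates, as OpenCV has them. Camera axes: x right, y down, z forward; pixel columns grow to the right and rows downward; lengths in m; the calibration is good to about 2 mm. A picture is of the moment at which its call begins. There is no depth.
- finish_job(): hands the job in; it is judged then, once.
The state is a dict: "clock": time; "joint_positions": joint angles; "joint_vel": joint speeds; "joint_torque": joint torques, N m; "eef_pos": TCP position; "eef_rot": TCP orientation; "ft_force": force on the tool from outside, world axes, zero at the start; "moment": the same for the moment, N m; "gripper_width": opening from 0.0 (shut) to 1.0 (fully open); "grasp_force": force on a finger pad.
Only numpy, scipy, OpenCV 4.12 (cv2) and the standard library are available. Lean on these libraries where they do the work, as an engineer would, in place of code of your own. Each camera call takes 0.05 s, during which the arm holds its last target. There are 200 camera calls.

## Working session

There is one attempt and no reset: what is moved stays moved. The work goes in short steps, Python scripts to look and compute and a tool call to move; the robot and the scene stay as the last step left them, time stands still between calls to the robot, and variables do not carry over. Pictures are saved under pics/ and viewed, at most 10 in all, crops included, and the job is handed in when it is done.

Besides the shell and the picture viewer there is one more tool, called after "Emit:" as a command line: name --argument value ..., lists and objects as JSON in quotes. play_rows: Moves the arm, as the interface text tells. Shifts and turns lie within -1 to 1; 1 stands for 0.2 m of shift or pi rad of turn. Its arguments: {"type":"object","properties":{"commands":{"type":"array"},"claw":{"type":"number"},"force":{"type":"number"}},"required":["commands"]}

```bash
mkdir -p pics
cat > h.py <<'E'
import numpy as np, cv2, json
from rig import observe, get_image, finish_job, grip_point_offset
def snap(n, f):
    d=get_image(n); cv2.imwrite(f'pics/{f}.png', d['image'][:,:,::-1])
    np.savez(f'pics/{f}.npz', **{k:np.array(v) for k,v in d.items()}); return d
def load(f): return dict(np.load(f'pics/{f}.npz'))
def ray(d,uv):
    p=cv2.undistortPoints(np.array([[uv]],float),d['mtx'],d['dist_coeffs'])[0,0]
    R=cv2.Rodrigues(d['rvec'])[0]; return -R.T@d['tvec'].ravel(), R.T@np.array([p[0],p[1],1])
def onz(d,uv,z):
    c,v=ray(d,uv); return c+v*(z-c[2])/v[2]
def tri(a,ua,b,ub):
    c1,v1=ray(a,ua); c2,v2=ray(b,ub); v1/=np.linalg.norm(v1); v2/=np.linalg.norm(v2)
    t=np.linalg.lstsq(np.c_[v1,-v2],c2-c1,rcond=None)[0]
    p,q=c1+v1*t[0],c2+v2*t[1]; return (p+q)/2, np.linalg.norm(p-q)
def proj(d,P): return cv2.projectPoints(np.array(P,float).reshape(-1,3),d['rvec'],d['tvec'],d['mtx'],d['dist_coeffs'])[0].reshape(-1,2)
E
python3 - <<'E'
from h import *
print(grip_point_offset); o=observe(); print({k:np.round(v,3).tolist() for k,v in o.items()})
for n in('scene','top','wrist'):
    d=snap(n,n+'0'); print(n,ray(d,(320,240)))
E
```

```text
0.0187
{'clock': 0.0, 'joint_positions': [1.167, 0.314, -0.048, 1.21, 0.0, 1.571], 'joint_vel': [-0.0, 0.001, 0.001, -0.001, 0.001, 0.001], 'joint_torque': [0.001, -53.959, 33.975, 0.019, 0.0, -0.0], 'eef_pos': [0.236, 0.551, 0.23], 'eef_rot': [[-0.92, 0.393, -0.001], [0.393, 0.92, -0.002], [0.0, -0.002, -1.0]], 'ft_force': [0.588, -0.107, 0.09], 'moment': [0.014, 0.061, -0.024], 'grasp_force': 0.0, 'gripper_width': 1.003}
scene (array([1.11672964, 0.42647493, 0.94532075]), array([-0.51453042, -0.36716888, -0.77501835]))
top (array([0.46350201, 0.03280975, 1.2695585 ]), array([ 0.05652514,  0.00741323, -0.99877558]))
wrist (array([0.17001753, 0.57954395, 0.37123534]), array([ 0.27088643, -0.11908951, -0.95535316]))
```

View pics/scene0.png

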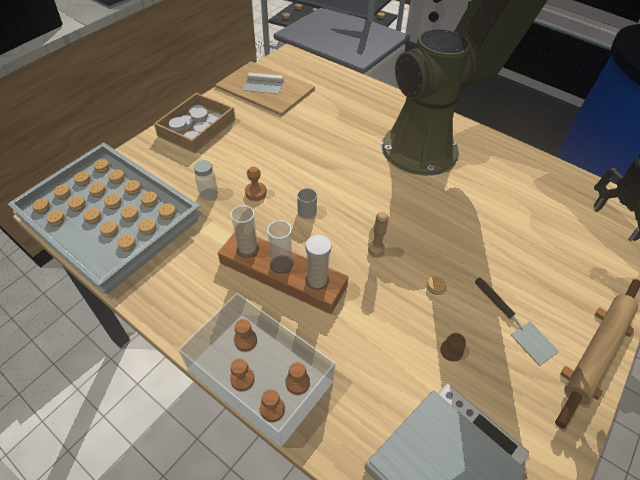

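View pics/top0.png

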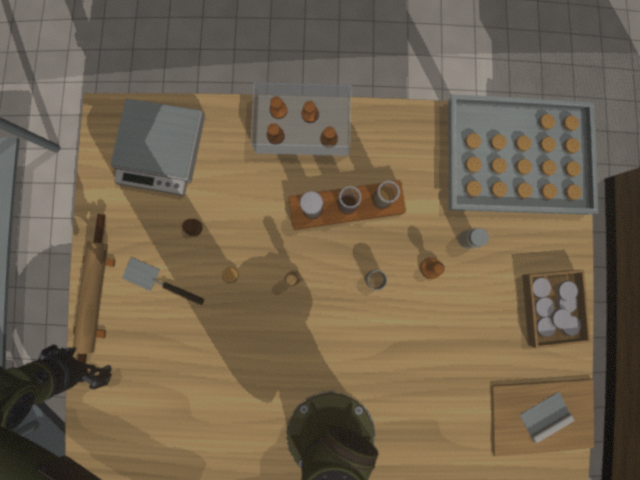

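The scene view shows the tubes at (243,230), (280,247) and the capped one at (318,260). The tamper is at (380,235) and the rusk at (437,284). In the top view the tamper is at (292,279), the rusk at (231,273), and the tube rims at (388,194), (349,198) and (311,204). I'll zoom in on these.

Run:
```python
from h import *
s=cv2.imread('pics/scene0.png'); t=cv2.imread('pics/top0.png')
a=cv2.resize(s[195:310,210:350],(400,329),interpolation=cv2.INTER_CUBIC)
b=cv2.resize(t[170:240,280:420],(400,200),interpolation=cv2.INTER_CUBIC)
c=cv2.resize(s[200:300,360:460],(300,300),interpolation=cv2.INTER_CUBIC)
e=cv2.resize(t[250:300,215:315],(400,200),interpolation=cv2.INTER_CUBIC)
o=np.zeros((540,800,3),np.uint8); o[:329,:400]=a; o[335:535,:400]=b; o[:300,400:700]=c; o[335:535,400:]=e
cv2.imwrite('pics/z.png',o)
S,T=load('scene0'),load('top0')
d=T['image'].astype(int)
for n,us,ut in(('rusk',(437,279),(231,273)),('tamper',(382,216),(292,279)),('tubeL',(243,213),(388,194)),('mid',(280,230),(349,198)),('cap',(318,243),(311,204))):
    print(n,*tri(S,us,T,ut))
```

```text
rusk [0.43729509 0.28114923 0.03483357] 0.0047294733949168055
tamper [0.42890931 0.10918766 0.13008659] 0.0026116103449572007
tubeL [ 0.64337646 -0.12300522  0.16622276] 0.002917211888639506
mid [ 0.63031591 -0.02721723  0.16572428] 0.0010285330435340703
cap [0.61259558 0.06366732 0.17342833] 0.0029373321599857924
```

View pics/z.png

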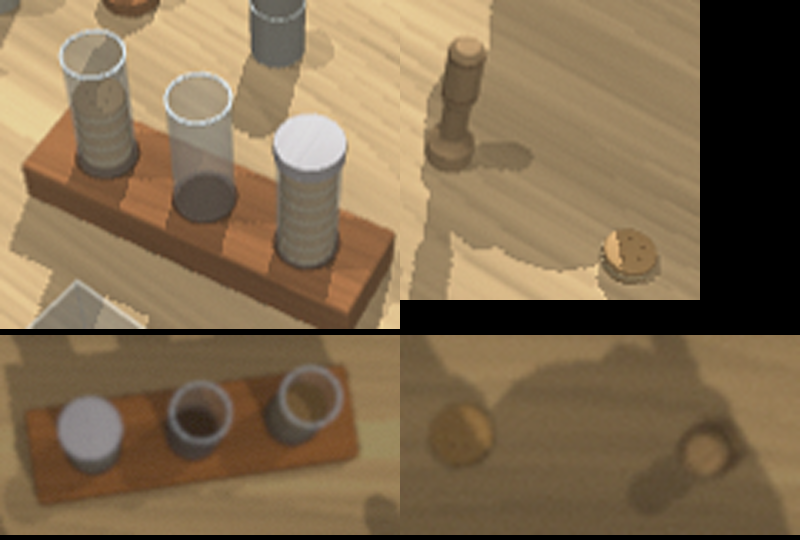

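The left tube in the scene view (y≈-0.12) is part-filled: the rusks show through it with a gap above. The middle tube is empty. Next I'll work out refined centres and the move to a pose over the rusk.

```bash
cat >> h.py <<'E'
from scipy.spatial.transform import Rotation as Ro
def plan(xyz, az=None):
    """shift/turn units from the measured pose to a tool-down pose, tool y at azimuth az (deg)"""
    o=observe(); R=np.array(o['eef_rot']); p=np.array(o['eef_pos'])
    if az is None: az=np.degrees(np.arctan2(xyz[1],xyz[0]))
    a=np.radians(az); s,c=np.sin(a),np.cos(a)
    G=np.array([[-s,c,0],[c,s,0],[0,0,-1]])
    print('t',round(o['clock'],2),'p',np.round(p,4),'F',np.round(o['ft_force'],2),'w',round(o['gripper_width'],3),'gf',round(o['grasp_force'],1))
    print('shift',np.round(R.T@(np.array(xyz)-p)/.2,4),'turn',np.round(Ro.from_matrix(R.T@G).as_rotvec()/np.pi,4),'az',round(az,2))
E
python3 - <<'E'
from h import *
S,T=load('scene0'),load('top0')
for n,us,ut,z in(('rusk',(436.3,284.3),(230.5,275),.018),('tamper',(382.3,215.7),(291.5,279.3),.138),('tube',(243.25,213.5),(388.5,191.8),.171)):
    print(n,*tri(S,us,T,ut),onz(S,us,z),onz(T,ut,z))
plan([.43,.28,.14])
E
```

```text
rusk [0.43225948 0.28520923 0.01004552] 0.0002474442958088164 [0.43801047 0.28651515 0.018     ] [0.43251108 0.28350243 0.018     ]
tamper [0.42836245 0.10998452 0.13116099] 0.0018199465986008308 [0.43365055 0.11340337 0.138     ] [0.42901496 0.1087286  0.138     ]
tube [ 0.64690568 -0.12181005  0.16900064] 0.0018736040790444638 [ 0.64769466 -0.11952265  0.171     ] [ 0.64714412 -0.12229549  0.171     ]
t 0.15 p [0.2356 0.5513 0.2306] F [-0.94  0.38  0.73] w 1.001 gf 0.0
shift [-1.427  -0.865   0.4542] turn [-4.000e-04  1.000e-04  1.877e-01] az 33.07
```

Emit:
play_rows --commands '[[[-0.15,-0.1,0.05],[0,0,0.03]],[[-0.35,-0.2,0.1],[0,0,0.07]],[[-0.6,-0.35,0.18],[0,0,0.11]],[[-0.8,-0.48,0.25],[0,0,0.15]],[[-0.95,-0.58,0.3],[0,0,0.188]],[[-1,-0.6,0.32],[0,0,0.188]],[[-1,-0.6,0.32],[0,0,0.188]],[[-1,-0.6,0.32],[0,0,0.188]],[[-1,-0.6,0.32],[0,0,0.188]],[[-1,-0.6,0.32],[0,0,0.188]]]' --claw 0

```text
clock: 1.4
eef_pos: [0.3722, 0.3635, 0.1675]
eef_rot: [[-0.546, 0.838, 0.0], [0.838, 0.546, 0.0], [0.0, 0.0, -1.0]]
ft_force: [0.5, -0.3, -1.1]
gripper_width: 0.996
grasp_force: 0.0
```

Run:
```python
from h import *
d=snap('wrist','w1'); print(proj(d,[.433,.2845,.018])); plan([.433,.2845,.14])
```

```text
[[328.59172938 320.57377884]]
t 1.45 p [0.3722 0.3634 0.1674] F [ 0.12 -0.35 -0.22] w 0.999 gf 0.0
shift [-0.4963  0.0393  0.1372] turn [ 0.0001 -0.     -0.0012] az 33.31
```

View pics/w1.png

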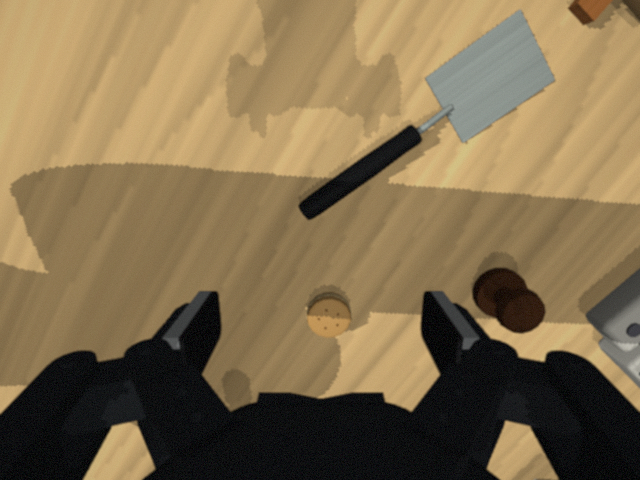

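The rusk's top face is centred near (329,317), close to the predicted (328.6,320.6), and the fingers straddle it. I'll move in lower.

Emit:
play_rows --commands '[[[-0.12,0.01,0.04],[0,0,0]],[[-0.3,0.03,0.12],[0,0,0]],[[-0.45,0.04,0.25],[0,0,0]],[[-0.5,0.04,0.36],[0,0,0]],[[-0.5,0.04,0.4],[0,0,0]],[[-0.5,0.04,0.4],[0,0,0]],[[-0.5,0.04,0.4],[0,0,0]],[[-0.5,0.04,0.4],[0,0,0]],[[-0.5,0.04,0.4],[0,0,0]],[[-0.5,0.04,0.4],[0,0,0]]]'

```text
clock: 2.7
eef_pos: [0.4338, 0.2835, 0.0876]
eef_rot: [[-0.545, 0.838, 0.0], [0.838, 0.545, 0.0], [-0.0, 0.0, -1.0]]
ft_force: [0.1, 0.5, -0.4]
gripper_width: 1.005
grasp_force: 0.0
```

Run:
```python
from h import *
a=load('w1'); d=snap('wrist','w2'); im=d['image'][:,:,::-1]
def blob(d,name):
    P=proj(d,[.433,.2845,.018])[0]; h=cv2.cvtColor(d['image'],cv2.COLOR_RGB2HSV)
    u,v=P.astype(int); print(name,P, h[v,u], h[v-5:v+5:3,u].tolist())
    return P
blob(a,'w1');P=blob(d,'w2')
u,v=P.astype(int); c=im[max(v-120,0):v+120,u-160:u+160]; print(max(v-120,0),u-160,c.shape)
cv2.imwrite('pics/c2.png',cv2.resize(c,None,fx=2,fy=2))
plan([.433,.2845,.02])
```

```text
w1 [328.59172938 320.57377884] [ 17 135 194] [[18, 133, 153], [17, 137, 195], [18, 136, 193], [17, 137, 192]]
w2 [320.37724479 247.30097229] [ 18 135 199] [[17, 138, 200], [18, 138, 200], [17, 136, 199], [17, 135, 200]]
127 160 (240, 320, 3)
t 2.75 p [0.4338 0.2834 0.0875] F [-0.55  0.24 -0.55] w 1.001 gf 0.0
shift [ 6.600e-03 -3.000e-04  3.373e-01] turn [ 0.0001  0.     -0.0015] az 33.31
```

View pics/c2.png

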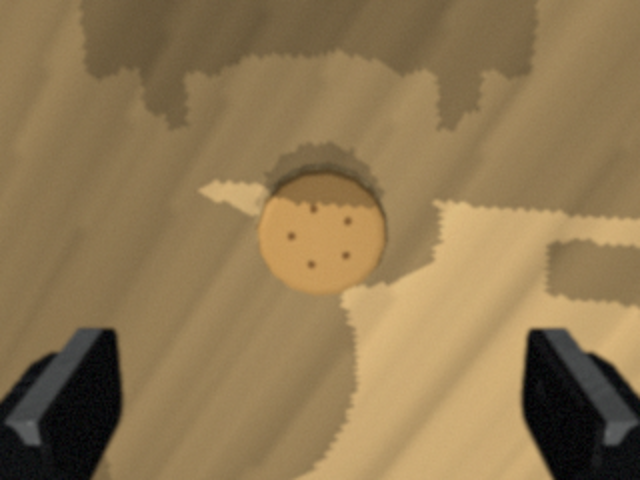

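The rusk is centred at crop (322,233), which is (321,243.5) in the full image, between the fingers.

Run:
```python
from h import *
a,d=load('w1'),load('w2')
print(tri(a,(329,317),d,(321,243.5)),onz(d,(321,243.5),.018),onz(a,(329,317),.018))
r=onz(d,(321,243.5),.018); plan([r[0],r[1],.0],az=33.3)
```

```text
(array([0.43282832, 0.2856012 , 0.01307383]), np.float64(8.919439440699387e-05)) [0.43192355 0.28689326 0.018     ] [0.43119755 0.28792654 0.018     ]
t 2.75 p [0.4338 0.2834 0.0875] F [-0.55  0.24 -0.55] w 1.001 gf 0.0
shift [0.0196 0.0017 0.4373] turn [ 0.0001  0.     -0.0015] az 33.3
```

Emit:
play_rows --commands '[[[0.02,0,0.08],[0,0,0]],[[0.02,0,0.2],[0,0,0]],[[0.02,0,0.3],[0,0,0]],[[0.02,0,0.38],[0,0,0]],[[0.02,0,0.42],[0,0,0]],[[0.02,0,0.433],[0,0,0]],[[0.02,0,0.433],[0,0,0]],[[0.02,0,0.433],[0,0,0]],[[0.02,0,0.433],[0,0,0]],[[0.02,0,0.433],[0,0,0]]]' --claw 0

```text
clock: 4.0
eef_pos: [0.4317, 0.2868, 0.001]
eef_rot: [[-0.545, 0.838, 0.0], [0.838, 0.545, 0.0], [-0.0, 0.001, -1.0]]
ft_force: [0.0, -0.7, 0.4]
gripper_width: 1.001
grasp_force: 0.0
```

Emit:
play_rows --commands '[[[0,0,0],[0,0,0]],[[0,0,0],[0,0,0]],[[0,0,0],[0,0,0]],[[0,0,0],[0,0,0]],[[0,0,0],[0,0,0]],[[0,0,0],[0,0,0]],[[0,0,0],[0,0,0]],[[0,0,0],[0,0,0]],[[0,0,0],[0,0,0]],[[0,0,0],[0,0,0]]]' --claw 1 --force 40

```text
clock: 5.25
eef_pos: [0.4315, 0.2867, 0.0011]
eef_rot: [[-0.545, 0.838, 0.0], [0.838, 0.545, 0.0], [0.0, 0.0, -1.0]]
ft_force: [-1.5, -0.8, 5.5]
gripper_width: 0.499
grasp_force: 40.6
```

Emit:
play_rows --commands '[[[0,0,-0.05],[0,0,0]],[[0,0,-0.2],[0,0,0]],[[0,0,-0.45],[0,0,0]],[[0,0,-0.7],[0,0,0]],[[0,0,-0.95],[0,0,0]],[[-0.15,0,-1],[0,0,0]],[[-0.3,0,-1],[0,0,0]],[[-0.35,0,-1],[0,0,0]],[[-0.35,0,-1],[0,0,0]],[[-0.35,0,-1],[0,0,0]]]'

```text
clock: 6.5
eef_pos: [0.4692, 0.2285, 0.2005]
eef_rot: [[-0.545, 0.838, -0.001], [0.838, 0.545, 0.0], [0.001, -0.0, -1.0]]
ft_force: [-0.8, 0.2, 0.2]
gripper_width: 0.489
grasp_force: 40.7
```

Run:
```python
from h import *
plan([.60,.06,.27],az=-11)
```

```text
t 6.5 p [0.4692 0.2285 0.2005] F [-0.8   0.18  0.16] w 0.489 gf 40.7
shift [-1.0626  0.0887 -0.348 ] turn [-2.000e-04 -1.000e-04  2.447e-01] az -11
```

Emit:
play_rows --commands '[[[-0.1,0.01,-0.1],[0,0,0.03]],[[-0.3,0.03,-0.25],[0,0,0.08]],[[-0.5,0.05,-0.35],[0,0,0.13]],[[-0.7,0.07,-0.35],[0,0,0.18]],[[-0.9,0.08,-0.35],[0,0,0.23]],[[-1,0.09,-0.35],[0,0,0.245]],[[-1,0.09,-0.35],[0,0,0.245]],[[-1,0.09,-0.35],[0,0,0.245]],[[-1,0.09,-0.35],[0,0,0.245]],[[-1,0.09,-0.35],[0,0,0.245]]]'

```text
clock: 7.75
eef_pos: [0.5934, 0.0709, 0.2709]
eef_rot: [[0.191, 0.982, 0.0], [0.982, -0.191, 0.0], [0.0, 0.0, -1.0]]
ft_force: [-0.3, 0.3, 0.6]
gripper_width: 0.492
grasp_force: 40.7
```

Run:
```python
from h import *
d=snap('wrist','w3'); print(proj(d,[.647,-.122,.171])); plan([.647,-.122,.20],az=-11)
```

```text
[[420.61044996 428.17940832]]
t 7.8 p [0.5935 0.0707 0.2709] F [-0.12 -0.79  0.09] w 0.492 gf 40.7
shift [-0.8949  0.4466  0.3544] turn [ 0. -0. -0.] az -11
```

View pics/w3.png

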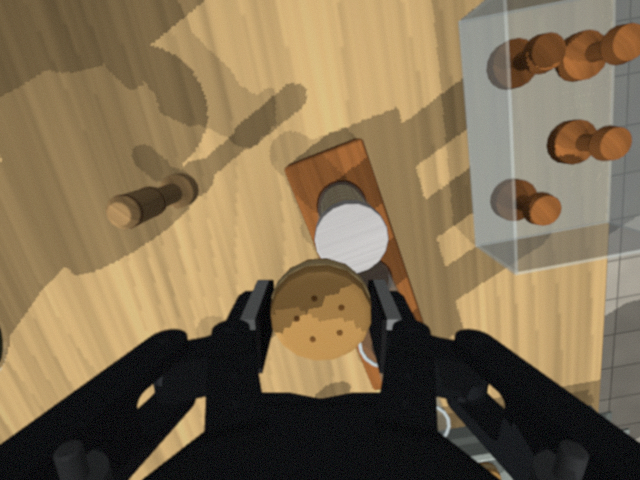

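The rusk is held centred, with its top around (321,310). The capped tube is at (352,237) and the tamper top at (124,211). I'll go past the part-filled tube so the wrist camera can look back at its rim.

Emit:
play_rows --commands '[[[-0.15,0.06,0],[0,0,0]],[[-0.4,0.14,0],[0,0,0]],[[-0.65,0.22,0],[0,0,0]],[[-0.9,0.3,0],[0,0,0]],[[-1,0.4,0],[0,0,0]],[[-1,0.45,0],[0,0,0]],[[-1,0.45,0],[0,0,0]],[[-1,0.45,0],[0,0,0]],[[-1,0.45,0],[0,0,0]],[[-1,0.45,0],[0,0,0]]]'

```text
clock: 9.05
eef_pos: [0.6435, -0.1428, 0.271]
eef_rot: [[0.191, 0.982, 0.0], [0.982, -0.191, -0.0], [0.0, 0.0, -1.0]]
ft_force: [-0.5, -0.1, -0.0]
gripper_width: 0.492
grasp_force: 40.7
```

Emit:
play_rows --commands '[[[-0.1,0,0],[0,0,0]],[[-0.3,0,0],[0,0,0]],[[-0.45,0,0],[0,0,0]],[[-0.5,0,0],[0,0,0]],[[-0.5,0,0],[0,0,0]],[[-0.5,0,0],[0,0,0]],[[-0.5,0,0],[0,0,0]],[[-0.5,0,0],[0,0,0]],[[-0.5,0,0],[0,0,0]],[[-0.5,0,0],[0,0,0]]]'

```text
clock: 10.3
eef_pos: [0.6245, -0.2414, 0.2707]
eef_rot: [[0.192, 0.981, 0.0], [0.981, -0.192, 0.0], [0.0, 0.0, -1.0]]
ft_force: [-0.1, 0.1, 0.1]
gripper_width: 0.488
grasp_force: 40.7
```

Run:
```python
from h import *
d=snap('wrist','w4'); print(proj(d,[.647,-.122,.171])); plan([.647,-.122,.20],az=-11)
```

```text
[[319.42097554  53.88325108]]
t 10.35 p [ 0.6245 -0.2415  0.2707] F [-0.17 -0.49 -0.19] w 0.494 gf 40.7
shift [ 0.6079 -0.0043  0.3537] turn [ 0.     -0.     -0.0004] az -11
```

View pics/w4.png

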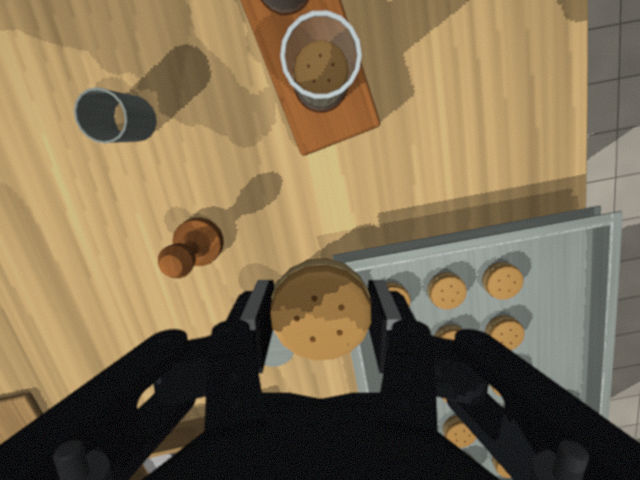

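The rim of the part-filled tube is centred near (321,55), with the stuck rusks visible inside at (321,68). That is within 2 px of the prediction. I'll take a second, nearer view.

Emit:
play_rows --commands '[[[0.1,0,0.05],[0,0,0]],[[0.2,0,0.12],[0,0,0]],[[0.25,0,0.15],[0,0,0]],[[0.25,0,0.15],[0,0,0]],[[0.25,0,0.15],[0,0,0]],[[0.25,0,0.15],[0,0,0]],[[0.25,0,0.15],[0,0,0]],[[0.25,0,0.15],[0,0,0]],[[0.25,0,0.15],[0,0,0]],[[0.25,0,0.15],[0,0,0]]]'

```text
clock: 11.6
eef_pos: [0.6341, -0.1926, 0.2407]
eef_rot: [[0.192, 0.981, 0.0], [0.981, -0.192, 0.0], [0.0, -0.0, -1.0]]
ft_force: [-0.2, -0.1, 0.8]
gripper_width: 0.495
grasp_force: 40.7
```

```bash
cat >> h.py <<'E'
def rim(d, P=(.647,-.122,.171)):
    u,v=proj(d,P)[0]; h=cv2.cvtColor(d['image'],cv2.COLOR_RGB2HSV)
    m=((h[...,1]<60)&(h[...,2]>130)).astype(np.uint8)
    yy,xx=np.mgrid[:480,:640]; m[np.hypot(xx-u,yy-v)>62]=0
    c=max(cv2.findContours(m,cv2.RETR_EXTERNAL,cv2.CHAIN_APPROX_NONE)[0],key=len)
    return cv2.fitEllipse(cv2.convexHull(c))
E
python3 - <<'E'
from h import *
a=load('w4'); d=snap('wrist','w5'); ea,ed=rim(a),rim(d); print(ea,ed,proj(d,(.647,-.122,.171)))
print(tri(a,ea[0],d,ed[0]),onz(a,ea[0],.171),onz(d,ed[0],.171))
# held rusk top centre relative to TCP
w=load('w3')
h=cv2.cvtColor(w['image'],cv2.COLOR_RGB2HSV); 
print('rusk in tool', (onz(w,(321,310),.2709+.017)-np.array([.5935,.0707,.2709]))@np.array([[.191,.982,0],[.982,-.191,0],[0,0,-1]]))
# tamper
S,T=load('scene0'),load('top0')
print('tamper',onz(w,(124,211),.138),tri(S,(382.3,215.7),w,(124,211)),tri(T,(291.5,279.3),w,(124,211)))
plan([.647,-.122,.20],az=-11)
E
```

```text
((320.53912353515625, 54.155357360839844), (81.55471801757812, 88.86741638183594), 1.5694867372512817) ((320.4774169921875, 133.30845642089844), (87.61740112304688, 90.68944549560547), 1.9204821586608887) [[319.28466835 134.28055506]]
(array([ 0.64780879, -0.12157437,  0.16748672]), np.float64(8.607190514354783e-06)) [ 0.64767219 -0.12229339  0.171     ] [ 0.6478011  -0.12159064  0.171     ]
rusk in tool [ 3.45584683e-03 -4.46245983e-05 -1.70000000e-02]
tamper [0.43608019 0.11319109 0.138     ] (array([0.4366102 , 0.11391717, 0.14031745]), np.float64(0.0018829409603140636)) (array([0.42829269, 0.1107446 , 0.12491941]), np.float64(0.002360724015388681))
t 11.65 p [ 0.6341 -0.1925  0.2407] F [-0.3  -0.15  0.23] w 0.491 gf 40.7
shift [ 0.3586 -0.0043  0.2036] turn [ 0.     -0.     -0.0004] az -11
```

Run:
```python
from h import *
d=load('w5'); im=cv2.GaussianBlur(d['image'],(3,3),0); h=cv2.cvtColor(im,cv2.COLOR_RGB2HSV)
print([ (v,h[v,321].tolist()) for v in list(range(250,276,2))+list(range(352,368,2))])
p=np.array([.6341,-.1925,.2407]); R=np.array([[.192,.981,0],[.981,-.192,0],[0,0,-1]])
for x in(0,.002,.004):
    q=[[x-.021,0,-.0155],[x+.018,0,-.017],[x+.022,0,-.004],[x+.0205,0,-.0005]]
    print(x,proj(d,(R@np.array(q).T).T+p)[:,1].round(1))
c=cv2.cvtColor(d['image'][240:380,250:390],cv2.COLOR_RGB2BGR); cv2.imwrite('pics/c5.png',cv2.resize(c,None,fx=4,fy=4,interpolation=cv2.INTER_CUBIC))
```

```text
[(250, [21, 98, 216]), (252, [21, 97, 215]), (254, [21, 99, 216]), (256, [21, 98, 214]), (258, [20, 106, 151]), (260, [19, 105, 92]), (262, [20, 99, 95]), (264, [19, 108, 102]), (266, [18, 144, 87]), (268, [18, 146, 89]), (270, [18, 145, 93]), (272, [18, 134, 110]), (274, [18, 137, 117]), (352, [17, 142, 188]), (354, [18, 143, 189]), (356, [17, 145, 188]), (358, [17, 142, 189]), (360, [18, 119, 199]), (362, [19, 107, 207]), (364, [19, 107, 209]), (366, [19, 109, 208])]
0 [358.6 276.2 255.4 255.9]
0.002 [354.7 271.5 250.9 251.6]
0.004 [350.7 266.7 246.4 247.2]
```

View pics/c5.png

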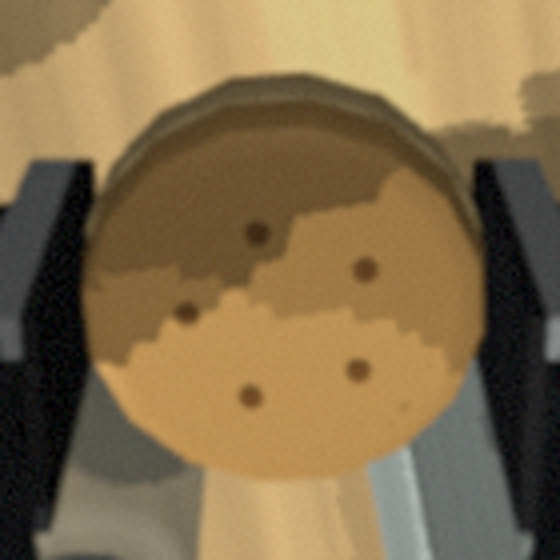

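The held rusk spans rows 258–359 around column 321, so it is within about 0.5 mm of the TCP axis. I'll move over the tube and lower to just above the rim.

Emit:
play_rows --commands '[[[0.1,0,0],[0,0,0]],[[0.25,0,0.05],[0,0,0]],[[0.34,-0.001,0.12],[0,0,0]],[[0.362,-0.001,0.2],[0,0,0]],[[0.362,-0.001,0.25],[0,0,0]],[[0.362,-0.001,0.29],[0,0,0]],[[0.362,-0.001,0.315],[0,0,0]],[[0.362,-0.001,0.325],[0,0,0]],[[0.362,-0.001,0.325],[0,0,0]],[[0.362,-0.001,0.325],[0,0,0]]]'

```text
clock: 12.9
eef_pos: [0.648, -0.1216, 0.1761]
eef_rot: [[0.192, 0.981, 0.001], [0.981, -0.192, -0.0], [0.0, 0.001, -1.0]]
ft_force: [-0.8, -0.1, 0.6]
gripper_width: 0.493
grasp_force: 40.7
```

Run:
```python
from h import *
plan([.6478,-.1214,.174],az=-11)
```

```text
t 12.9 p [ 0.648  -0.1216  0.1761] F [-0.84 -0.06  0.55] w 0.493 gf 40.7
shift [ 0.0007 -0.0012  0.0106] turn [ 0.0002 -0.     -0.0005] az -11
```

Emit:
play_rows --commands '[[[0.001,-0.001,0.005],[0,0,0]],[[0.001,-0.001,0.01],[0,0,0]],[[0.001,-0.001,0.01],[0,0,0]],[[0.001,-0.001,0.01],[0,0,0]],[[0.001,-0.001,0.01],[0,0,0]],[[0.001,-0.001,0.01],[0,0,0]],[[0.001,-0.001,0.01],[0,0,0]],[[0.001,-0.001,0.01],[0,0,0]],[[0.001,-0.001,0.01],[0,0,0]],[[0.001,-0.001,0.01],[0,0,0]]]'

```text
clock: 14.15
eef_pos: [0.6476, -0.1212, 0.1737]
eef_rot: [[0.192, 0.981, -0.0], [0.981, -0.192, -0.0], [-0.0, -0.0, -1.0]]
ft_force: [-0.2, -0.7, -1.1]
gripper_width: 0.492
grasp_force: 40.7
```

Emit:
play_rows --commands '[[[0,0,0],[0,0,0]],[[0,0,0],[0,0,0]],[[0,0,0],[0,0,0]],[[0,0,0],[0,0,0]],[[0,0,0],[0,0,0]],[[0,0,0],[0,0,0]],[[0,0,-0.1],[0,0,0]],[[0,0,-0.25],[0,0,0]],[[0,0,-0.4],[0,0,0]],[[0,0,-0.4],[0,0,0]]]' --claw 0

```text
clock: 15.4
eef_pos: [0.6492, -0.1215, 0.2566]
eef_rot: [[0.192, 0.981, 0.005], [0.981, -0.192, -0.001], [0.0, 0.005, -1.0]]
ft_force: [0.7, -0.3, -0.5]
gripper_width: 0.999
grasp_force: 0.0
```

Run:
```python
from h import *
d=snap('wrist','w6'); c=cv2.cvtColor(d['image'],cv2.COLOR_RGB2BGR); t=snap('top','top6')['image'][170:240,320:420,::-1]; 
o=np.zeros((480,800,3),np.uint8); o[:360,:480]=cv2.resize(c,(480,360)); o[:210,490:790]=cv2.resize(t,None,fx=3,fy=3); 
s=snap('scene','scene6')['image'][190:270,210:310,::-1]; o[230:470,490:790]=cv2.resize(s,None,fx=3,fy=3); cv2.imwrite('pics/c6.png',o)
plan([.44,.113,.29])
```

```text
t 15.55 p [ 0.6472 -0.1211  0.2526] F [-1.1  -0.11  0.57] w 0.997 gf 0.0
shift [ 0.9498 -1.2417 -0.1851] turn [-4.000e-04 -1.000e-04 -1.415e-01] az 14.4
```

View pics/c6.png

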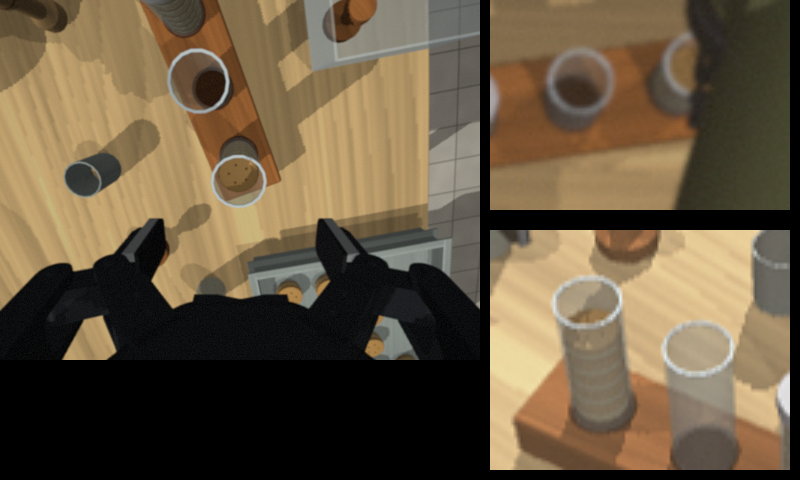

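The rusk went in and lies flat in the tube: (239,180) in the wrist view, and also visible in the scene crop. Next is the tamper.

Emit:
play_rows --commands '[[[0.1,-0.12,-0.05],[0,0,-0.02]],[[0.25,-0.32,-0.1],[0,0,-0.05]],[[0.4,-0.5,-0.15],[0,0,-0.08]],[[0.55,-0.7,-0.18],[0,0,-0.11]],[[0.7,-0.9,-0.18],[0,0,-0.14]],[[0.78,-1,-0.18],[0,0,-0.142]],[[0.85,-1,-0.18],[0,0,-0.142]],[[0.9,-1,-0.18],[0,0,-0.142]],[[0.9,-1,-0.18],[0,0,-0.142]],[[0.9,-1,-0.18],[0,0,-0.142]]]'

```text
clock: 16.8
eef_pos: [0.4863, 0.0934, 0.2893]
eef_rot: [[-0.249, 0.968, -0.001], [0.968, 0.249, -0.0], [-0.0, -0.001, -1.0]]
ft_force: [-0.1, 0.5, -0.5]
gripper_width: 1.002
grasp_force: 0.0
```

Run:
```python
from h import *
e=rim(load('w6'),(.6477,-.1219,.171)); print('rim',e, onz(load('w6'),e[0],.171))
d=snap('wrist','w7'); u,v=proj(d,[.436,.113,.138])[0]; print(u,v)
h=cv2.cvtColor(d['image'],cv2.COLOR_RGB2HSV); v0,u0=int(v),int(u)
x0,y0=max(u0-80,0),max(v0-60,0)
c=cv2.cvtColor(d['image'][y0:v0+60,x0:u0+80],cv2.COLOR_RGB2BGR); print(x0,y0); cv2.imwrite('pics/c7.png',cv2.resize(c,None,fx=4,fy=4,interpolation=cv2.INTER_CUBIC))
plan([.436,.113,.16])
```

```text
rim ((317.7953796386719, 241.4464569091797), (70.82182312011719, 74.3542251586914), 90.70466613769531) [ 0.64770436 -0.12107567  0.171     ]
269.50619125446605 183.35868484397858
189 123
t 16.85 p [0.4863 0.0933 0.2894] F [ 0.33 -0.46 -0.8 ] w 1.0 gf 0.0
shift [ 0.1581 -0.2184  0.6469] turn [-0.0002  0.0001 -0.0005] az 14.53
```

View pics/c7.png

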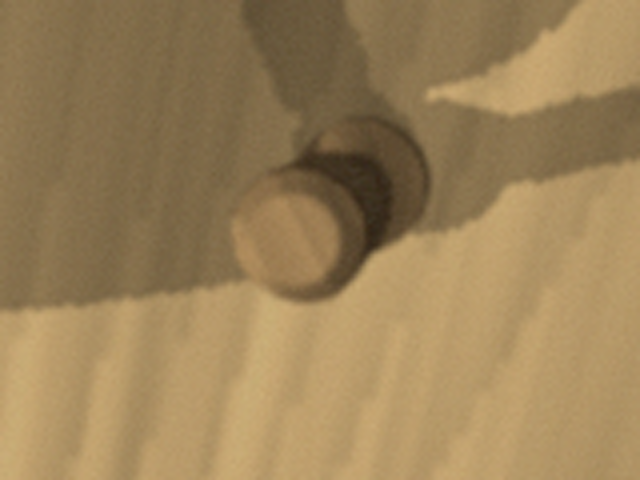

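The tamper's top face is centred at crop (289,242), which is (261.2,183.5) in the full image. Its foot is up and to the right, as the perspective would have it.

Run:
```python
from h import *
d,w=load('w7'),load('w3'); u=(261.2,183.5)
print(onz(d,u,.138),tri(d,u,w,(124,211)),tri(load('scene0'),(382.3,215.7),d,u))
# foot: right-hand/bottom edge
for P in((.436,.113),(.438,.116),(.4385,.1118)): print(P,proj(d,[P[0],P[1],.138]),proj(d,[P[0],P[1],.02]))
x=onz(d,u,.138); plan([x[0],x[1],.17]);
```

```text
[0.42912892 0.1111099  0.138     ] (array([0.42766228, 0.11038299, 0.12516398]), np.float64(0.0030523340084669787)) (array([0.42811354, 0.1103797 , 0.13136345]), np.float64(0.0008997698290262432))
(0.436, 0.113) [[269.50619125 183.35868484]] [[283.85933139 169.80715988]]
(0.438, 0.116) [[272.53334956 180.53697292]] [[286.06265872 167.75555699]]
(0.4385, 0.1118) [[272.06234014 185.44210067]] [[285.6842212  171.32395676]]
t 16.85 p [0.4863 0.0933 0.2894] F [ 0.33 -0.46 -0.8 ] w 1.0 gf 0.0
shift [ 0.1575 -0.254   0.597 ] turn [-0.0002  0.0001 -0.0005] az 14.52
```

Emit:
play_rows --commands '[[[0.05,-0.1,0.1],[0,0,0]],[[0.12,-0.2,0.25],[0,0,0]],[[0.158,-0.25,0.4],[0,0,0]],[[0.158,-0.25,0.55],[0,0,0]],[[0.158,-0.25,0.7],[0,0,0]],[[0.158,-0.25,0.85],[0,0,0]],[[0.158,-0.25,0.95],[0,0,0]],[[0.158,-0.25,1],[0,0,0]],[[0.158,-0.25,1],[0,0,0]],[[0.158,-0.25,1],[0,0,0]]]'

```text
clock: 18.1
eef_pos: [0.4304, 0.112, 0.0905]
eef_rot: [[-0.25, 0.968, 0.001], [0.968, 0.25, 0.0], [-0.0, 0.001, -1.0]]
ft_force: [-0.8, 0.4, 0.5]
gripper_width: 1.0
grasp_force: 0.0
```

Run:
```python
from h import *
plan([.430,.1115,.089],az=14.5); d=snap('wrist','w8'); h=cv2.cvtColor(d['image'],cv2.COLOR_RGB2HSV)
P=proj(d,[.430,.1115,.138])[0]; print(P); v=int(P[1])
for vv in (v-10,v,v+10): print([h[vv,x].tolist() for x in range(int(P[0])-100,int(P[0])+101,10)])
L=proj(d,[[.430,.1115,.02],[.430,.1115,0]]); print(L)
```

```text
t 18.1 p [0.4304 0.112  0.0905] F [-0.77  0.45  0.46] w 1.0 gf 0.0
shift [-0.0021 -0.0024  0.0074] turn [ 0.0004  0.     -0.0002] az 14.5
[319.42327092 366.87094379]
[[19, 108, 191], [18, 105, 206], [19, 108, 200], [19, 109, 202], [19, 105, 219], [18, 110, 204], [16, 123, 87], [17, 110, 88], [17, 121, 95], [18, 122, 100], [17, 127, 104], [19, 122, 96], [17, 121, 97], [17, 121, 93], [17, 120, 106], [19, 109, 211], [19, 108, 198], [19, 106, 195], [18, 110, 193], [19, 110, 187], [19, 109, 191]]
[[19, 110, 201], [18, 108, 201], [19, 108, 198], [19, 106, 214], [19, 107, 217], [19, 109, 209], [18, 108, 206], [17, 119, 94], [18, 122, 96], [17, 116, 99], [18, 120, 128], [17, 124, 125], [17, 122, 153], [16, 117, 107], [19, 106, 209], [19, 111, 203], [18, 109, 196], [19, 108, 191], [18, 106, 192], [19, 104, 186], [19, 107, 191]]
[[18, 108, 210], [18, 107, 200], [19, 108, 199], [19, 108, 215], [18, 108, 213], [19, 109, 212], [18, 106, 207], [17, 114, 194], [18, 119, 122], [17, 124, 123], [17, 121, 126], [17, 120, 132], [18, 121, 118], [19, 111, 205], [19, 109, 201], [18, 107, 197], [18, 108, 196], [19, 106, 190], [19, 108, 184], [19, 109, 187], [19, 107, 207]]
[[319.73872962 249.21708559]
 [319.76323146 240.15020569]]
```

Run:
```python
from h import *
d=load('w8'); im=cv2.GaussianBlur(d['image'],(3,3),0); h=cv2.cvtColor(im,cv2.COLOR_RGB2HSV)
m=(h[...,1]>=113)&(h[...,2]<170); m=m[:, 255:385]
for v in range(150,400,10):
    x=np.flatnonzero(m[v]); print(v, (x.min()+255,x.max()+255,len(x)) if len(x) else None, end=' ')
col=np.flatnonzero(m[:,65]); print('\nbottom',col.max(), [h[v,320].tolist() for v in range(374,392,2)])
p=np.array([.4304,.112]); ax=np.array([-.25,.968])
for x in(0,-.002,-.004):
    q=p+ax*(x-.015); f=p+ax*(x+.02); print(x,proj(d,[[*q,.132],[*(p+ax*(x-.011)),.138],[*f,.0],[*f,.02]])[:,1])
```

```text
150 None 160 None 170 (np.int64(269), np.int64(310), 2) 180 None 190 None 200 None 210 None 220 (np.int64(302), np.int64(338), 37) 230 (np.int64(293), np.int64(345), 53) 240 (np.int64(291), np.int64(348), 58) 250 (np.int64(290), np.int64(348), 58) 260 (np.int64(293), np.int64(345), 53) 270 (np.int64(294), np.int64(342), 49) 280 (np.int64(290), np.int64(348), 59) 290 (np.int64(288), np.int64(349), 62) 300 (np.int64(286), np.int64(352), 67) 310 (np.int64(283), np.int64(353), 71) 320 (np.int64(281), np.int64(355), 75) 330 (np.int64(278), np.int64(358), 81) 340 (np.int64(276), np.int64(360), 85) 350 (np.int64(276), np.int64(360), 85) 360 (np.int64(278), np.int64(358), 81) 370 (np.int64(285), np.int64(353), 69) 380 (np.int64(296), np.int64(340), 45) 390 None 
bottom 386 [[17, 117, 126], [17, 121, 126], [17, 121, 126], [17, 120, 125], [17, 119, 124], [17, 120, 121], [18, 113, 135], [18, 110, 186], [19, 108, 203]]
0 [390.79631705 393.82313506 212.0732249  218.89529294]
-0.002 [395.43556195 398.72619117 214.88739152 221.94052931]
-0.004 [400.02701366 403.57558738 217.68846454 224.97026464]
```

The tamper is centred between the fingers within about 1 mm, so I'll grip it.

Emit:
play_rows --commands '[[[0,0,0.005],[0,0,0]],[[0,0,0.005],[0,0,0]],[[0,0,0.005],[0,0,0]],[[0,0,0.005],[0,0,0]],[[0,0,0.005],[0,0,0]],[[0,0,0.005],[0,0,0]],[[0,0,0.005],[0,0,0]],[[0,0,0.005],[0,0,0]],[[0,0,0.005],[0,0,0]],[[0,0,0.005],[0,0,0]]]' --claw 1 --force 90

```text
clock: 19.4
eef_pos: [0.4299, 0.112, 0.0891]
eef_rot: [[-0.25, 0.968, 0.001], [0.968, 0.25, 0.0], [0.0, 0.001, -1.0]]
ft_force: [-0.9, -0.6, 5.7]
gripper_width: 0.329
grasp_force: 89.2
```

Run:
```python
from h import *
plan([.430,.1115,.0895],az=14.5); print(observe()['moment'])
```

```text
t 19.4 p [0.4299 0.112  0.0891] F [-0.91 -0.62  5.67] w 0.329 gf 89.2
shift [-0.0028 -0.0002 -0.0021] turn [ 0.0002 -0.     -0.0001] az 14.5
[-0.0616255   0.2519555  -0.05119134]
```

Emit:
play_rows --commands '[[[0,0,-0.05],[0,0,0]],[[0,0,-0.2],[0,0,0]],[[0,0,-0.4],[0,0,0]],[[0,0,-0.6],[0,0,0]],[[0,0,-0.8],[0,0,0]],[[0,0,-0.95],[0,0,0]],[[0,0,-1],[0,0,0]],[[0,0,-1],[0,0,0]],[[0,0,-1],[0,0,0]],[[0,0,-1],[0,0,0]]]'

```text
clock: 20.65
eef_pos: [0.4289, 0.1118, 0.2874]
eef_rot: [[-0.25, 0.968, -0.002], [0.968, 0.25, -0.001], [-0.0, -0.002, -1.0]]
ft_force: [-0.2, -0.3, -1.3]
gripper_width: 0.328
grasp_force: 88.9
```

Run:
```python
from h import *
plan([.6477,-.1216,.315],az=-11)
d=snap('wrist','w9'); o=observe(); p=np.array(o['eef_pos']); R=np.array(o['eef_rot'])
im=cv2.GaussianBlur(d['image'],(3,3),0); h=cv2.cvtColor(im,cv2.COLOR_RGB2HSV)
m=(h[...,1]>=113)&(h[...,2]<190); m=m[:,240:400]
for v in list(range(150,400,10)):
    x=np.flatnonzero(m[v]); print(v,(int(x.min()+240),int(x.max()+240),len(x)) if len(x) else None, end=' ')
print()
for x in(0,.002):
    q=[[x-.015,0,-.043],[x+.02,0,.089],[x+.02,0,.069],[x,-.02,.079],[x,.02,.079]]
    print(x,proj(d,(R@np.array(q).T).T+p).round(1).tolist())
for v in range(195,240,3): print(v,[h[v,u].tolist() for u in (300,319,338)])
```

```text
t 20.65 p [0.4289 0.1118 0.2874] F [-0.25 -0.33 -1.32] w 0.328 gf 88.9
shift [-1.4034  0.767  -0.1395] turn [-0.0007  0.0002  0.1416] az -11
150 None 160 None 170 None 180 None 190 None 200 None 210 None 220 (303, 338, 36) 230 (296, 345, 50) 240 (292, 349, 58) 250 (292, 349, 58) 260 (294, 347, 54) 270 (298, 343, 46) 280 (292, 350, 59) 290 (289, 351, 63) 300 (287, 354, 68) 310 (286, 356, 71) 320 (284, 359, 76) 330 (282, 359, 78) 340 (278, 363, 86) 350 (278, 364, 87) 360 (280, 362, 83) 370 (286, 357, 72) 380 (296, 347, 52) 390 (319, 321, 3) 
0 [[321.1, 394.2], [320.9, 212.6], [320.9, 219.5], [291.3, 244.7], [350.4, 244.7]]
0.002 [[321.1, 389.5], [320.9, 209.7], [320.9, 216.4], [291.3, 241.9], [350.5, 241.9]]
195 [[19, 107, 152], [18, 107, 145], [18, 108, 204]]
198 [[19, 108, 151], [19, 109, 148], [19, 110, 209]]
201 [[19, 108, 151], [19, 109, 154], [19, 107, 203]]
204 [[18, 108, 153], [18, 108, 156], [18, 108, 201]]
207 [[18, 109, 155], [18, 107, 157], [18, 109, 201]]
210 [[19, 108, 158], [18, 108, 205], [19, 109, 205]]
213 [[19, 108, 166], [18, 111, 161], [18, 108, 214]]
216 [[20, 105, 217], [17, 118, 78], [19, 107, 215]]
219 [[20, 105, 219], [17, 122, 88], [18, 112, 160]]
222 [[19, 109, 159], [17, 118, 117], [17, 117, 83]]
225 [[17, 118, 104], [17, 119, 118], [17, 121, 93]]
228 [[18, 119, 139], [17, 120, 117], [17, 120, 106]]
231 [[17, 120, 157], [17, 119, 116], [18, 119, 105]]
234 [[17, 119, 157], [17, 119, 116], [17, 118, 108]]
237 [[17, 121, 156], [17, 118, 95], [17, 120, 106]]
```

Emit:
play_rows --commands '[[[-0.05,0.03,-0.07],[0,0,0.01]],[[-0.18,0.1,-0.13],[0,0,0.04]],[[-0.35,0.19,-0.14],[0,0,0.07]],[[-0.52,0.28,-0.14],[0,0,0.1]],[[-0.7,0.38,-0.14],[0,0,0.13]],[[-0.87,0.48,-0.14],[0,0,0.142]],[[-0.97,0.55,-0.14],[0,0,0.142]],[[-1,0.6,-0.14],[0,0,0.142]],[[-1,0.6,-0.14],[0,0,0.142]],[[-1,0.6,-0.14],[0,0,0.142]]]'

```text
clock: 21.95
eef_pos: [0.5952, -0.0509, 0.3167]
eef_rot: [[0.191, 0.982, -0.001], [0.982, -0.191, 0.0], [0.0, -0.001, -1.0]]
ft_force: [0.1, 0.6, -1.9]
gripper_width: 0.326
grasp_force: 89.1
```

Run:
```python
from h import *
plan([.6478,-.1211,.275],az=-11)
```

```text
t 21.95 p [ 0.5952 -0.0509  0.3167] F [ 0.09  0.64 -1.88] w 0.326 gf 89.1
shift [-0.2943  0.3253  0.2081] turn [-0.0002 -0.     -0.0001] az -11
```

Emit:
play_rows --commands '[[[-0.08,0.1,0],[0,0,0]],[[-0.2,0.22,0],[0,0,0]],[[-0.28,0.31,0.03],[0,0,0]],[[-0.294,0.325,0.1],[0,0,0]],[[-0.294,0.325,0.16],[0,0,0]],[[-0.294,0.325,0.2],[0,0,0]],[[-0.294,0.325,0.208],[0,0,0]],[[-0.294,0.325,0.208],[0,0,0]],[[-0.294,0.325,0.208],[0,0,0]],[[-0.294,0.325,0.208],[0,0,0]]]'

```text
clock: 23.2
eef_pos: [0.6485, -0.1219, 0.2756]
eef_rot: [[0.192, 0.981, 0.001], [0.981, -0.192, -0.0], [0.0, 0.001, -1.0]]
ft_force: [0.2, -0.1, -1.7]
gripper_width: 0.331
grasp_force: 89.3
```

Run:
```python
from h import *
plan([.6478,-.1211,.26],az=-11)
d=snap('wrist','w10'); o=observe(); p=np.array(o['eef_pos']); R=np.array(o['eef_rot'])
im=cv2.GaussianBlur(d['image'],(3,3),0); h=cv2.cvtColor(im,cv2.COLOR_RGB2HSV)
# rim visible around foot? bright low-saturation pixels near the predicted rim
pts=np.array([[.6477+.0245*np.cos(a),-.1216+.0245*np.sin(a),.171] for a in np.linspace(0,2*np.pi,24,endpoint=False)])
q=proj(d,pts)
for k in range(24):
    # offset radially to find brightest low-sat
    c=q.mean(0); best=[]
    for s in np.arange(.8,1.2,.02):
        x=(c+(q[k]-c)*s).round().astype(int); best.append((int(h[x[1],x[0],2])-int(h[x[1],x[0],1]),round(s,2)))
    print(k*15,q[k].round(1).tolist(),max(best))
```

```text
t 23.2 p [ 0.6485 -0.1219  0.2756] F [ 0.21 -0.14 -1.73] w 0.331 gf 89.3
shift [ 0.0031 -0.0045  0.0778] turn [ 0.0003 -0.     -0.0004] az -11
0 [351.6, 227.8] (159, np.float64(0.98))
15 [349.1, 219.9] (158, np.float64(0.96))
30 [344.5, 212.9] (149, np.float64(1.0))
45 [338.0, 207.2] (155, np.float64(0.98))
60 [330.3, 203.4] (153, np.float64(0.98))
75 [321.7, 201.7] (132, np.float64(0.96))
90 [312.9, 202.2] (174, np.float64(0.98))
105 [304.6, 205.0] (172, np.float64(0.98))
120 [297.4, 209.7] (170, np.float64(0.96))
135 [291.8, 216.1] (173, np.float64(1.0))
150 [288.2, 223.6] (176, np.float64(1.0))
165 [286.7, 231.7] (178, np.float64(1.0))
180 [287.5, 239.9] (194, np.float64(1.02))
195 [290.4, 247.5] (177, np.float64(1.06))
210 [295.2, 254.1] (112, np.float64(1.18))
225 [301.5, 259.4] (57, np.float64(1.12))
240 [309.1, 262.8] (-42, np.float64(0.98))
255 [317.2, 264.4] (-38, np.float64(1.18))
270 [325.5, 263.9] (-41, np.float64(1.1))
285 [333.4, 261.4] (-50, np.float64(0.86))
300 [340.5, 257.1] (3, np.float64(1.18))
315 [346.1, 251.1] (92, np.float64(1.18))
330 [350.1, 244.0] (175, np.float64(1.04))
345 [351.9, 236.0] (155, np.float64(1.0))
```

The rim shows where predicted, within about 0.5 mm all round. I'll start the insertion.

Emit:
play_rows --commands '[[[0.003,-0.0045,0.01],[0,0,0]],[[0.003,-0.0045,0.03],[0,0,0]],[[0.003,-0.0045,0.05],[0,0,0]],[[0.003,-0.0045,0.07],[0,0,0]],[[0.003,-0.0045,0.09],[0,0,0]],[[0.003,-0.0045,0.11],[0,0,0]],[[0.003,-0.0045,0.13],[0,0,0]],[[0.003,-0.0045,0.13],[0,0,0]],[[0.003,-0.0045,0.13],[0,0,0]],[[0.003,-0.0045,0.13],[0,0,0]]]'

```text
clock: 24.5
eef_pos: [0.6477, -0.1211, 0.2494]
eef_rot: [[0.192, 0.981, 0.0], [0.981, -0.192, -0.0], [-0.0, 0.0, -1.0]]
ft_force: [0.3, -0.3, -1.4]
gripper_width: 0.332
grasp_force: 89.3
```

Run:
```python
from h import *
plan([.6478,-.1211,.236],az=-11)
```

```text
t 24.5 p [ 0.6477 -0.1211  0.2494] F [ 0.28 -0.28 -1.42] w 0.332 gf 89.3
shift [0.0002 0.0005 0.0668] turn [ 0.0001  0.     -0.0004] az -11
```

Foot at about 0.160, inside the bore with no contact. Lowering slowly to foot 0.146.

Emit:
play_rows --commands '[[[0,0,0.01],[0,0,0]],[[0,0,0.02],[0,0,0]],[[0,0,0.03],[0,0,0]],[[0,0,0.04],[0,0,0]],[[0,0,0.05],[0,0,0]],[[0,0,0.06],[0,0,0]],[[0,0,0.07],[0,0,0]],[[0,0,0.07],[0,0,0]],[[0,0,0.07],[0,0,0]],[[0,0,0.07],[0,0,0]]]'

```text
clock: 25.75
eef_pos: [0.6476, -0.1211, 0.2353]
eef_rot: [[0.192, 0.981, 0.0], [0.981, -0.192, -0.0], [-0.0, 0.0, -1.0]]
ft_force: [0.5, 0.0, -1.2]
gripper_width: 0.328
grasp_force: 89.3
```

Emit:
play_rows --commands '[[[0,0,0.002],[0,0,0]],[[0,0,0.004],[0,0,0]],[[0,0,0.006],[0,0,0]],[[0,0,0.008],[0,0,0]],[[0,0,0.01],[0,0,0]],[[0,0,0.01],[0,0,0]],[[0,0,0.01],[0,0,0]],[[0,0,0.01],[0,0,0]],[[0,0,0.01],[0,0,0]],[[0,0,0.01],[0,0,0]]]'

```text
clock: 27.0
eef_pos: [0.6476, -0.1211, 0.2331]
eef_rot: [[0.192, 0.981, -0.0], [0.981, -0.192, -0.0], [-0.0, -0.0, -1.0]]
ft_force: [0.4, 0.8, -1.6]
gripper_width: 0.33
grasp_force: 89.3
```

No contact yet at foot 0.144, and the stack still has at least 12 mm to travel. So 10 mm more is safe.

Emit:
play_rows --commands '[[[0,0,0.005],[0,0,0]],[[0,0,0.01],[0,0,0]],[[0,0,0.015],[0,0,0]],[[0,0,0.02],[0,0,0]],[[0,0,0.025],[0,0,0]],[[0,0,0.03],[0,0,0]],[[0,0,0.035],[0,0,0]],[[0,0,0.04],[0,0,0]],[[0,0,0.045],[0,0,0]],[[0,0,0.045],[0,0,0]]]'

```text
clock: 28.25
eef_pos: [0.6478, -0.1211, 0.2252]
eef_rot: [[0.192, 0.981, 0.001], [0.981, -0.192, -0.0], [0.0, 0.001, -1.0]]
ft_force: [-0.2, 0.5, 6.9]
gripper_width: 0.333
grasp_force: 90.1
```

Contact is made: the stack is moving under about 8 N. From here I'll take small steps.

Emit:
play_rows --commands '[[[0,0,0.002],[0,0,0]],[[0,0,0.004],[0,0,0]],[[0,0,0.006],[0,0,0]],[[0,0,0.008],[0,0,0]],[[0,0,0.01],[0,0,0]],[[0,0,0.01],[0,0,0]],[[0,0,0.01],[0,0,0]],[[0,0,0.01],[0,0,0]],[[0,0,0.01],[0,0,0]],[[0,0,0.01],[0,0,0]]]'

```text
clock: 29.5
eef_pos: [0.6478, -0.1211, 0.2231]
eef_rot: [[0.192, 0.981, 0.001], [0.981, -0.192, -0.0], [0.0, 0.001, -1.0]]
ft_force: [-1.3, 0.8, 5.6]
gripper_width: 0.336
grasp_force: 90.1
```

Emit:
play_rows --commands '[[[0,0,0.002],[0,0,0]],[[0,0,0.004],[0,0,0]],[[0,0,0.006],[0,0,0]],[[0,0,0.008],[0,0,0]],[[0,0,0.01],[0,0,0]],[[0,0,0.01],[0,0,0]],[[0,0,0.01],[0,0,0]],[[0,0,0.01],[0,0,0]],[[0,0,0.01],[0,0,0]],[[0,0,0.01],[0,0,0]]]'

```text
clock: 30.75
eef_pos: [0.6478, -0.1211, 0.2211]
eef_rot: [[0.192, 0.981, 0.001], [0.981, -0.192, -0.0], [0.0, 0.001, -1.0]]
ft_force: [-0.9, 1.3, 4.8]
gripper_width: 0.329
grasp_force: 90.1
```

Emit:
play_rows --commands '[[[0,0,0.002],[0,0,0]],[[0,0,0.004],[0,0,0]],[[0,0,0.006],[0,0,0]],[[0,0,0.008],[0,0,0]],[[0,0,0.01],[0,0,0]],[[0,0,0.01],[0,0,0]],[[0,0,0.01],[0,0,0]],[[0,0,0.01],[0,0,0]],[[0,0,0.01],[0,0,0]],[[0,0,0.01],[0,0,0]]]'

```text
clock: 32.0
eef_pos: [0.6478, -0.1211, 0.2191]
eef_rot: [[0.192, 0.981, 0.001], [0.981, -0.192, -0.0], [0.0, 0.001, -1.0]]
ft_force: [-2.0, -0.8, 6.1]
gripper_width: 0.331
grasp_force: 90.1
```

Emit:
play_rows --commands '[[[0,0,0.002],[0,0,0]],[[0,0,0.004],[0,0,0]],[[0,0,0.006],[0,0,0]],[[0,0,0.008],[0,0,0]],[[0,0,0.01],[0,0,0]],[[0,0,0.01],[0,0,0]],[[0,0,0.01],[0,0,0]],[[0,0,0.01],[0,0,0]],[[0,0,0.01],[0,0,0]],[[0,0,0.01],[0,0,0]]]'

```text
clock: 33.25
eef_pos: [0.6478, -0.1211, 0.2171]
eef_rot: [[0.192, 0.981, 0.001], [0.981, -0.192, -0.0], [0.0, 0.001, -1.0]]
ft_force: [-1.7, 0.0, 5.6]
gripper_width: 0.33
grasp_force: 90.1
```

Emit:
play_rows --commands '[[[0,0,0.002],[0,0,0]],[[0,0,0.004],[0,0,0]],[[0,0,0.006],[0,0,0]],[[0,0,0.008],[0,0,0]],[[0,0,0.01],[0,0,0]],[[0,0,0.01],[0,0,0]],[[0,0,0.01],[0,0,0]],[[0,0,0.01],[0,0,0]],[[0,0,0.01],[0,0,0]],[[0,0,0.01],[0,0,0]]]'

```text
clock: 34.5
eef_pos: [0.6478, -0.1211, 0.2151]
eef_rot: [[0.192, 0.981, 0.001], [0.981, -0.192, -0.0], [0.0, 0.001, -1.0]]
ft_force: [-1.1, 1.1, 5.2]
gripper_width: 0.333
grasp_force: 90.1
```

Emit:
play_rows --commands '[[[0,0,0.002],[0,0,0]],[[0,0,0.004],[0,0,0]],[[0,0,0.006],[0,0,0]],[[0,0,0.008],[0,0,0]],[[0,0,0.01],[0,0,0]],[[0,0,0.01],[0,0,0]],[[0,0,0.01],[0,0,0]],[[0,0,0.01],[0,0,0]],[[0,0,0.01],[0,0,0]],[[0,0,0.01],[0,0,0]]]'

```text
clock: 35.75
eef_pos: [0.6478, -0.1211, 0.2131]
eef_rot: [[0.192, 0.981, 0.001], [0.981, -0.192, -0.0], [-0.0, 0.001, -1.0]]
ft_force: [-1.6, -0.1, 5.6]
gripper_width: 0.337
grasp_force: 90.1
```

Emit:
play_rows --commands '[[[0,0,0.002],[0,0,0]],[[0,0,0.004],[0,0,0]],[[0,0,0.006],[0,0,0]],[[0,0,0.008],[0,0,0]],[[0,0,0.01],[0,0,0]],[[0,0,0.01],[0,0,0]],[[0,0,0.01],[0,0,0]],[[0,0,0.01],[0,0,0]],[[0,0,0.01],[0,0,0]],[[0,0,0.01],[0,0,0]]]'

```text
clock: 37.0
eef_pos: [0.6478, -0.1211, 0.2111]
eef_rot: [[0.192, 0.981, 0.001], [0.981, -0.192, -0.0], [0.0, 0.001, -1.0]]
ft_force: [0.2, 0.4, 4.9]
gripper_width: 0.333
grasp_force: 90.1
```

Emit:
play_rows --commands '[[[0,0,0.002],[0,0,0]],[[0,0,0.004],[0,0,0]],[[0,0,0.006],[0,0,0]],[[0,0,0.008],[0,0,0]],[[0,0,0.01],[0,0,0]],[[0,0,0.01],[0,0,0]],[[0,0,0.01],[0,0,0]],[[0,0,0.01],[0,0,0]],[[0,0,0.01],[0,0,0]],[[0,0,0.01],[0,0,0]]]'

```text
clock: 38.25
eef_pos: [0.6478, -0.1212, 0.2095]
eef_rot: [[0.192, 0.981, 0.002], [0.981, -0.192, -0.0], [0.0, 0.002, -1.0]]
ft_force: [-1.1, 0.7, 7.0]
gripper_width: 0.328
grasp_force: 90.3
```

Emit:
play_rows --commands '[[[0,0,0.001],[0,0,0]],[[0,0,0.002],[0,0,0]],[[0,0,0.003],[0,0,0]],[[0,0,0.004],[0,0,0]],[[0,0,0.005],[0,0,0]],[[0,0,0.005],[0,0,0]],[[0,0,0.005],[0,0,0]],[[0,0,0.005],[0,0,0]],[[0,0,0.005],[0,0,0]],[[0,0,0.005],[0,0,0]]]'

```text
clock: 39.5
eef_pos: [0.6481, -0.1212, 0.2095]
eef_rot: [[0.192, 0.981, 0.003], [0.981, -0.192, -0.0], [0.0, 0.003, -1.0]]
ft_force: [-3.5, 0.5, 12.3]
gripper_width: 0.329
grasp_force: 90.8
```

It has stopped: 1 mm of command now adds about 5 N. I'll bring it to about 20 N and hold.

Emit:
play_rows --commands '[[[0,0,0.001],[0,0,0]],[[0,0,0.002],[0,0,0]],[[0,0,0.003],[0,0,0]],[[0,0,0.004],[0,0,0]],[[0,0,0.005],[0,0,0]],[[0,0,0.006],[0,0,0]],[[0,0,0.0065],[0,0,0]],[[0,0,0.0065],[0,0,0]],[[0,0,0.0065],[0,0,0]],[[0,0,0.0065],[0,0,0]]]'

```text
clock: 40.75
eef_pos: [0.6483, -0.1213, 0.2094]
eef_rot: [[0.192, 0.981, 0.004], [0.981, -0.192, -0.001], [0.0, 0.004, -1.0]]
ft_force: [-4.8, 1.1, 18.0]
gripper_width: 0.331
grasp_force: 91.5
```

Emit:
play_rows --commands '[[[0,0,0.001],[0,0,0]],[[0,0,0.0015],[0,0,0]],[[0,0,0.0015],[0,0,0]],[[0,0,0.0015],[0,0,0]],[[0,0,0.0015],[0,0,0]],[[0,0,0.0015],[0,0,0]],[[0,0,0.0015],[0,0,0]],[[0,0,0.0015],[0,0,0]],[[0,0,0.0015],[0,0,0]],[[0,0,0.0015],[0,0,0]]]'

```text
clock: 42.0
eef_pos: [0.6484, -0.1213, 0.2094]
eef_rot: [[0.192, 0.981, 0.004], [0.981, -0.192, -0.001], [0.0, 0.004, -1.0]]
ft_force: [-5.7, 0.8, 18.8]
gripper_width: 0.334
grasp_force: 91.7
```

Held steady at about 2 kg. Withdrawing straight up.

Emit:
play_rows --commands '[[[0,0,-0.02],[0,0,0]],[[0,0,-0.05],[0,0,0]],[[0,0,-0.12],[0,0,0]],[[0,0,-0.2],[0,0,0]],[[0,0,-0.3],[0,0,0]],[[0,0,-0.4],[0,0,0]],[[0,0,-0.5],[0,0,0]],[[0,0,-0.54],[0,0,0]],[[0,0,-0.54],[0,0,0]],[[0,0,-0.54],[0,0,0]]]'

```text
clock: 43.25
eef_pos: [0.6472, -0.1211, 0.3126]
eef_rot: [[0.192, 0.981, -0.001], [0.981, -0.192, 0.0], [-0.0, -0.001, -1.0]]
ft_force: [-0.1, 0.2, -1.2]
gripper_width: 0.329
grasp_force: 89.4
```

Run:
```python
from h import *
plan([.43,.1115,.31],az=14.5); print(observe()['joint_positions'])
d=snap('wrist','w11'); o=observe(); p=np.array(o['eef_pos']); R=np.array(o['eef_rot'])
im=cv2.GaussianBlur(d['image'],(3,3),0); h=cv2.cvtColor(im,cv2.COLOR_RGB2HSV)
m=(h[...,1]>=113)&(h[...,2]<190); m=m[:,270:370]
for v in range(200,400,12):
    x=np.flatnonzero(m[v]); print(v,(int(x.min()+270),int(x.max()+270),len(x)) if len(x) else None, end=' ')
```

```text
t 43.25 p [ 0.6472 -0.1211  0.3126] F [-0.15  0.15 -1.21] w 0.329 gf 89.4
shift [ 0.9324 -1.2894  0.0148] turn [-4.000e-04 -1.000e-04 -1.421e-01] az 14.5
[-1.84889768e-01  4.18964541e-01  2.85421993e-01  1.43851623e+00
 -4.04774107e-06  1.57924005e+00]
200 (283, 362, 55) 212 (288, 367, 66) 224 (297, 369, 64) 236 (293, 351, 58) 248 (292, 349, 58) 260 (295, 346, 52) 272 (296, 345, 50) 284 (289, 352, 64) 296 (288, 353, 66) 308 (285, 356, 72) 320 (283, 358, 76) 332 (281, 360, 80) 344 (279, 363, 85) 356 (279, 362, 84) 368 (284, 356, 73) 380 (295, 344, 50) 392 None
```

The tamper has not shifted in the grip. I'll take it back to its original spot, which is clear.

Emit:
play_rows --commands '[[[0.08,-0.11,0],[0,0,-0.01]],[[0.22,-0.3,0],[0,0,-0.04]],[[0.36,-0.5,0],[0,0,-0.07]],[[0.5,-0.7,0],[0,0,-0.1]],[[0.64,-0.9,0],[0,0,-0.13]],[[0.76,-1,0],[0,0,-0.142]],[[0.86,-1,0],[0,0,-0.142]],[[0.93,-1,0],[0,0,-0.142]],[[0.93,-1,0],[0,0,-0.142]],[[0.93,-1,0],[0,0,-0.142]]]'

```text
clock: 44.55
eef_pos: [0.487, 0.0993, 0.3132]
eef_rot: [[-0.25, 0.968, -0.001], [0.968, 0.25, -0.001], [-0.0, -0.001, -1.0]]
ft_force: [-0.5, -1.1, -0.7]
gripper_width: 0.33
grasp_force: 89.5
```

Run:
```python
from h import *
plan([.43,.1115,.125],az=14.5)
```

```text
t 44.55 p [0.487  0.0993 0.3132] F [-0.47 -1.09 -0.68] w 0.33 gf 89.5
shift [ 0.1305 -0.2599  0.941 ] turn [-0.0003  0.0001 -0.0002] az 14.5
```

Emit:
play_rows --commands '[[[0.04,-0.08,0.1],[0,0,0]],[[0.1,-0.2,0.25],[0,0,0]],[[0.13,-0.26,0.45],[0,0,0]],[[0.13,-0.26,0.65],[0,0,0]],[[0.13,-0.26,0.8],[0,0,0]],[[0.13,-0.26,0.9],[0,0,0]],[[0.13,-0.26,0.94],[0,0,0]],[[0.13,-0.26,0.94],[0,0,0]],[[0.13,-0.26,0.94],[0,0,0]],[[0.13,-0.26,0.94],[0,0,0]]]'

```text
clock: 45.8
eef_pos: [0.4309, 0.1122, 0.1263]
eef_rot: [[-0.25, 0.968, 0.002], [0.968, 0.25, 0.0], [-0.0, 0.002, -1.0]]
ft_force: [0.4, -0.2, -1.1]
gripper_width: 0.331
grasp_force: 89.5
```

Run:
```python
from h import *
plan([.43,.1115,.0892],az=14.5)
```

```text
t 45.8 p [0.4309 0.1122 0.1263] F [ 0.36 -0.23 -1.07] w 0.331 gf 89.5
shift [-0.0021 -0.0055  0.1857] turn [ 0.0005  0.     -0.0001] az 14.5
```

Emit:
play_rows --commands '[[[0,-0.002,0.03],[0,0,0]],[[0,-0.004,0.07],[0,0,0]],[[0,-0.004,0.11],[0,0,0]],[[0,-0.004,0.14],[0,0,0]],[[0,-0.004,0.16],[0,0,0]],[[0,-0.004,0.17],[0,0,0]],[[0,-0.004,0.177],[0,0,0]],[[0,-0.004,0.183],[0,0,0]],[[0,-0.004,0.183],[0,0,0]],[[0,-0.004,0.183],[0,0,0]]]'

```text
clock: 47.05
eef_pos: [0.4296, 0.1119, 0.0891]
eef_rot: [[-0.25, 0.968, 0.0], [0.968, 0.25, 0.0], [-0.0, 0.0, -1.0]]
ft_force: [-0.6, 0.1, 0.7]
gripper_width: 0.331
grasp_force: 89.6
```

Just touching the table (about 2 N). Release, then retreat straight up.

Emit:
play_rows --commands '[[[0,0,0],[0,0,0]],[[0,0,0],[0,0,0]],[[0,0,0],[0,0,0]],[[0,0,0],[0,0,0]],[[0,0,0],[0,0,0]],[[0,0,0],[0,0,0]],[[0,0,0],[0,0,0]],[[0,0,0],[0,0,0]],[[0,0,0],[0,0,0]],[[0,0,0],[0,0,0]]]' --claw 0

```text
clock: 48.3
eef_pos: [0.4294, 0.1118, 0.0889]
eef_rot: [[-0.25, 0.968, -0.0], [0.968, 0.25, -0.0], [-0.0, -0.0, -1.0]]
ft_force: [0.2, -0.1, -0.3]
gripper_width: 1.002
grasp_force: 0.0
```

Emit:
play_rows --commands '[[[0,0,-0.05],[0,0,0]],[[0,0,-0.15],[0,0,0]],[[0,0,-0.3],[0,0,0]],[[0,0,-0.5],[0,0,0]],[[0,0,-0.7],[0,0,0]],[[0,0,-0.85],[0,0,0]],[[0,0,-0.95],[0,0,0]],[[0,0,-0.95],[0,0,0]],[[0,0,-0.95],[0,0,0]],[[0,0,-0.95],[0,0,0]]]'

```text
clock: 49.55
eef_pos: [0.4287, 0.1116, 0.2779]
eef_rot: [[-0.25, 0.968, -0.002], [0.968, 0.25, -0.0], [-0.0, -0.002, -1.0]]
ft_force: [0.2, -0.4, -0.4]
gripper_width: 0.999
grasp_force: 0.0
```

Run:
```python
from h import *
d=snap('wrist','w12'); s=snap('scene','s12'); o=observe(); print(o['clock'],o['eef_pos'],o['gripper_width'])
im=cv2.GaussianBlur(d['image'],(3,3),0); h=cv2.cvtColor(im,cv2.COLOR_RGB2HSV)
m=(h[...,1]>=113)&(h[...,2]<190); m=m[:,270:370]
for v in range(120,400,12):
    x=np.flatnonzero(m[v]); print(v,(int(x.min()+270),int(x.max()+270),len(x)) if len(x) else None, end=' ')
print(proj(d,[[.43,.1115,.138],[.43,.1115,0]]))
a=load('scene0')['image'].astype(int); D=np.abs(a-s['image'].astype(int)).sum(2)
print('tamper diff',(D[205:262,365:392]>60).mean(),'stack region',(D[205:262,230:258]>60).mean())
n,_,st,c=cv2.connectedComponentsWithStats((D>80).astype(np.uint8)); print([(r.tolist()) for r in st[1:] if r[4]>60])
```

```text
49.65 [0.42888603 0.11168781 0.27807479] 1.0019496864363022
120 (283, 365, 5) 132 None 144 (296, 313, 4) 156 None 168 (281, 281, 1) 180 (315, 328, 12) 192 (292, 337, 33) 204 (307, 337, 31) 216 (272, 338, 35) 228 (307, 336, 30) 240 None 252 None 264 None 276 None 288 None 300 None 312 None 324 (344, 345, 2) 336 None 348 None 360 None 372 None 384 None 396 None [[322.33339888 222.98534566]
 [321.96673484 195.3420392 ]]
tamper diff 0.10851202079272254 stack region 0.011278195488721804
[[384, 0, 68, 51, 2148], [529, 0, 19, 22, 201], [454, 11, 14, 24, 110], [378, 43, 42, 139, 1644], [498, 45, 21, 33, 171], [455, 125, 53, 20, 374], [545, 162, 95, 118, 3625], [441, 187, 45, 62, 1019], [376, 201, 14, 15, 129], [377, 261, 14, 22, 150], [484, 260, 10, 30, 92], [425, 277, 21, 41, 272], [487, 304, 42, 176, 3284], [367, 327, 98, 153, 5169], [568, 367, 21, 25, 246], [321, 372, 47, 108, 2438], [628, 376, 12, 18, 143], [621, 389, 19, 26, 335], [563, 430, 43, 50, 1062]]
```

The tamper stands at its spot: its mask runs from the top near row 223 to the foot near row 195, as predicted. The gripper is clear, so I'm handing in.

```bash
python3 -c "
from rig import finish_job; print(finish_job())"
```

```text
the job is handed in; nothing more can be done
None
```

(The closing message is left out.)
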